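Lift the split ring out of a bench magnifier's lens head

TASK

The glass of the bench magnifier is to be changed: take the pick from its stand, work its toe under one end of the split retaining ring and lift that end up out of its groove, clear above the spring catch, going gently on the glass and the ring. Put the pick back upright in its stand, then take the loosened ring off and lay it flat in the middle of the white tray. Leave everything else on the table where it is.

Things in the scene. Friction and masses are not known exactly. Their poses are not given: they have to be found in the camera images.
- cell: Lens head of the magnifier, a grey round drum fixed to the table: 124 mm diameter (a 30 mm pivot lug at -y), flat rim 30 mm high, bore 94 mm. Origin: centre of its underside, z up. The ring lies in the bore, top flush with the rim, on a ledge (26 mm high, reaching in to 41 mm radius) round the -x side, 72 to 288 degrees counted from +x towards +y. No ledge under the ring's ends, only the glass 3 mm below them.
- bridge (a point): Top of the steel bridge at the -x side of the drum, 34 mm above the table. Under it a notch takes the ring's tab and keeps the ring from turning more than about 2 degrees.
- leaf_a (a point): Inner top edge of the spring catch at +60 degrees of the drum, 34.5 mm above the table: a steel leaf 8 mm wide leaning inwards 2.5 mm over the ring's outer edge. Lifting end_a cams it outwards (some 6 to 10 N at that end); it snaps back under the ring once the ring has risen about 8.5 mm there, and the end then stays up, resting on it.
- leaf_b (a point): The same for the spring catch at -60 degrees, near end_b.
- glass: The magnifier's glass, a flat disc of 91 mm diameter under the ring. Origin on the drum's axis at the drum's underside; its top is 23 mm above that at rest, 3 mm below the underside of the ring. It is sprung: it starts to give at 3 N, then gives 1 mm for every 5 N, 4 mm in all. It takes no more than 12 N from the pick or the fingers without harm.
- ring: Split steel retaining ring, stiff, flat: 92 mm outside, 76 mm inside, 4 mm thick, 8 mm wide, 40 g. Origin: its centre, at its underside; x points to the middle of the gap (40 degrees wide, 29 mm between the ends), z up. A tab 10 mm wide reaches out to 52 mm radius at -x. It can bear up to 25 N from the pick. It is taken out ends first: ends up, tab last, moving towards its gap.
- end_a (a point): Middle of the end face of the ring on the +y side of the gap, at half thickness (28 mm above the table when seated).
- end_b (a point): The same on the -y side of the gap.
- pick: Ring pick, upright in its stand, 90 g. Origin: on its axis, at the underside of the dark steel guard plate (x -16 to 26 mm, y -14 to 14 mm, 5 mm thick). Above it a square wooden handle 16 x 16 mm, 5 to 65 mm up. Below it a round shank of 7 mm diameter, and at its foot a flat toe, 3 mm thick and 7 mm wide, that points along x to 14 mm from the axis. The blade is clamped at an unmeasured length: the toe's underside is 34 to 46 mm below the origin.
- stand: Wooden block 70 x 60 x 48 mm, fixed. A rectangular hole goes through it from above, from -7.5 to 17.5 mm in x and -7.5 to 7.5 mm in y. The pick stands in it with its axis over the block's origin (centre of the underside), its toe along the block's x, its guard flat on the block's top (48 mm) and its toe clear of the table.
- tray: White tray, fixed, 170 x 170 mm outside, walls 4 mm thick and 16 mm high, floor 4 mm thick. Origin: centre of its underside.
- can: Drinks can, 54 mm diameter, 115 mm tall, to be left alone.
- mug: White mug, 85 mm tall, to be left alone.
- seal: Carved seal stone, 24 x 24 x 55 mm, to be left alone.
- ink_bowl: Small blue bowl, 48 mm wide, 24 mm high, to be left alone.
- paperweight: Dark wooden bar 22 x 170 x 16 mm, to be left alone.
- ink: Black ink bottle, 56 mm diameter, 100 mm tall, to be left alone.
- brush: Brush lying on the table, to be left alone.
Not all that is in view belongs to the job. Leave any turquoise look-alike of the pick alone. Several things have the shape of the ring; the one meant has the colours described above.

How it is judged:
On the way:
1. one end of the ring is held up by the pick, at least 9 mm above its seat, with no finger on the ring (z of any of end_a, end_b in the frame of cell above 0.037 m and contact force between pick and ring above 0.1 N and contact force between the fingers and ring below 0.1 N), for 0.1 s.
At the end, for the whole second after the job is handed in: The ring lies flat on the floor of the tray, its centre within 40 mm of the tray's centre, at rest; the pick stands upright in its stand, within 10 mm of its place and with its guard down on the block (within 4 mm) (horizontal distance between ring and tray below 0.04 m and z of ring in the frame of tray below 0.008 m and angle between ring's own z axis and vertical below 0.1 rad and linear speed of each of ring, pick below 0.02 m/s and horizontal distance between pick and stand below 0.01 m and z of pick in the frame of stand between 0.044 and 0.052 m and angle between pick's own z axis and vertical below 0.12 rad); the robot touches nothing.
It fails at once if the glass is pressed with more than 12 N by the pick or the fingers (contact force between any of pick, the fingers and glass above 12 N).
It fails at once if the pick bears on the ring with more than 25 N (contact force between pick and ring above 25 N).
It fails at once if a bystander is moved by more than 30 mm (distance of any of can, mug, seal, ink_bowl, paperweight, ink, brush from where it was at the start of the episode above 0.03 m).
It also fails if it takes over 64 s, if anything falls off the work surface, if the arm or the gripper's body presses on something with over 40 N, if the wrist force passes 120 N, or if a joint passes its speed limit or range.

ROBOT

A 7-joint arm with a two-finger parallel gripper is mounted at the origin on the work surface. World frame = base frame: x ahead of the robot, y to its left, z up, the work surface at z = 0. Lengths are in m, angles in rad, forces in N, time in s.
With the tool pointing down it reaches from about 0.35 to 0.9 m from the base axis. Payload 8.1 kg.
Tool frame: the origin (TCP) lies at the very end of the fingers, on their centre line; the grasp point (between the pads) lies 19 mm behind it (arm.tcp_to_grasp is the z of the grasp point in the tool frame, in m); z points along the fingers, y is the line along which they close (so a half turn about z gives the same grasp; the last joint's range is limited). The gripper opens to 92 mm and grips with 3 to 60 N. Pads are 19 mm wide; open, the fingers measure 130 mm over their backs; the gripper's body (75 mm by 190 mm) begins 47 mm behind the grasp point.
Start: joints at [1.218, 0.434, 0.025, 1.573, -0.012, 1.134, -0.075], TCP at [0.154, -0.606, 0.227] pointing down, gripper open.
Joint ranges: [-2.62, 2.62], [-0.44, 2.09], [-1.27, 1.32], [0.08, 2.57], [-1.32, 4.46], [0.12, 2], [-2.74, 2.74]. Speed limits (rad/s): [2.22, 2.22, 3.01, 3.01, 3.14, 3.14, 3.14].

INTERFACE

Orientations are given as a rotation vector (axis times angle).
In Python, from cell import readout, vision, sign_off, arm gives the robot as it stands. The module is installed in compiled form; this text tells all that it offers.
- The arm moves only by the shell command python3 -m creep 'ROWS' [FORCE]. ROWS is JSON, a list of rows, each a list of 5 numbers: the shift along the tool's x, y, z in units of 4 cm (1.0 is 4 cm), then the turn about the tool's z in units of 4 degrees (1.0 is 4 degrees), then the opening, from 0 (shut) to 1 (fully open). A call has 1 to 12 rows; each row shifts and turns the commanded pose from where the row before left it, along the tool's axes as they then stand; what a row does not reach is not made up. A row lasts 1/8 s, in which the tool goes at most 62.5 mm and 10.7 degrees, less where a joint would pass 70% of its speed; a pose out of reach is approached as far as the arm can. A call with a number of a shift or a turn outside -1 to 1 is refused whole. A call with a gripper value outside its range is refused whole. The fingers move at their own pace and stop on an object; FORCE is the grip in N (left out, the last holds). Time passes only in rows, so rows that do not move let the fingers close. It gives the time, the measured TCP pose, the force, the opening and the grip force at its end, in the units of the state.
- readout.observe(): the state, without advancing time (a new reading comes with each control period).
- vision.get_image(name): name is "scene" or "side" or "wrist"; returns a dict with "pixels" (400x640x3 uint8, blue, green, red), "z_map" (400x640 float32, m along the optical axis (not along the pixel's ray), 0 where there is no reading), "camera_matrix" (3x3 intrinsics, pixels), "position" and "rotation" of the camera in the world. Camera axes: x right, y up, looking along -z (the intrinsics and any distortion apply to the point x, -y, -z); pixel columns grow to the right and rows downward; lengths in m; the calibration is good to about 2 mm. A picture is of the moment at which its call begins.
- sign_off(): hands the job in; it is judged then, once.
The state is a dict: "clock": time; "joints": joint angles; "dq": joint speeds; "joint_efforts": joint torques, N m; "position": TCP position; "ee_rot": TCP orientation; "force": force on the tool from outside, world axes, zero at the start; "ft_torque": the same for the moment, N m; "width": opening from 0.0 (shut) to 1.0 (fully open); "gripper_force": force on a finger pad.
Only numpy, scipy, OpenCV 4.12 (cv2) and the standard library are available. Lean on these libraries where they do the work, as an engineer would, in place of code of your own. Each camera call takes 0.05 s, during which the arm holds its last target. There are 200 camera calls.

## Working session

There is one attempt and no reset: what is moved stays moved. The work goes in short steps, Python scripts to look and compute and a shell command to move; the robot and the scene stay as the last step left them, time stands still between calls to the robot, and variables do not carry over. Pictures are saved under pics/ and viewed, at most 14 in all, crops included, and the job is handed in when it is done.

```bash
ls; mkdir -p pics
cat > h.py <<'E'
import numpy as np, cv2
from scipy.spatial.transform import Rotation as R
from cell import readout, vision
def grab(n,tag):
    im=vision.get_image(n); np.savez(f'pics/{tag}.npz',**{k:np.asarray(v) for k,v in im.items()}); cv2.imwrite(f'pics/{tag}.png',im['pixels']); return im
def load(tag): return dict(np.load(f'pics/{tag}.npz'))
def rot(im):
    r=np.asarray(im['rotation']); return r if r.shape==(3,3) else R.from_rotvec(r).as_matrix()
def cloud(im):
    K=im['camera_matrix'];z=im['z_map'];v,u=np.mgrid[:400,:640]
    p=np.stack([(u-K[0,2])/K[0,0]*z,-(v-K[1,2])/K[1,1]*z,-z],-1)
    return p@rot(im).T+im['position']
def ray(im,u,v,zw):
    K=im['camera_matrix'];d=rot(im)@np.array([(u-K[0,2])/K[0,0],-(v-K[1,2])/K[1,1],-1]);p=im['position']
    return p+d*(zw-p[2])/d[2]
E
python3 - <<'E'
from h import *
for n in ['scene','side','wrist']:
    im=grab(n,n+'0'); print(n,im['position'],im['rotation'],im['camera_matrix'].tolist(),[k for k in im])
print(readout.observe())
a=np.hstack([cv2.imread('pics/scene0.png')]);
E
```

```text
pics
scene [ 1.05118999 -0.16207002  0.69807014] [0.59586152 0.40524523 1.12188487] [[375.00131951505057, 0.0, 317.48904648577656], [0.0, 375.00131951505057, 202.29101680696488], [0.0, 0.0, 1.0]] ['pixels', 'z_map', 'camera_matrix', 'position', 'rotation']
side [0.3637354  0.73796624 0.56120082] [ 0.20984021 -1.31500834 -2.55649261] [[412.0297690260996, 0.0, 320.8700391788109], [0.0, 412.0297690260996, 201.74300661320547], [0.0, 0.0, 1.0]] ['pixels', 'z_map', 'camera_matrix', 'position', 'rotation']
wrist [ 0.22589852 -0.58714744  0.38449515] [-0.2385409   0.1871772  -1.31119165] [[318.85659711179267, 0.0, 316.36343411396723], [0.0, 318.85659711179267, 197.47802646135523], [0.0, 0.0, 1.0]] ['pixels', 'z_map', 'camera_matrix', 'position', 'rotation']
{'clock': 0.15, 'joints': array([ 1.21837999,  0.43506398,  0.024967  ,  1.57387007, -0.0116324 ,
        1.13401539, -0.07514254]), 'dq': array([-0.00088272, -0.00319792,  0.00015956, -0.0041255 ,  0.0001073 ,
        0.00064821, -0.00148091]), 'joint_efforts': array([ 2.13402622e-03, -6.68255353e+01,  9.86096933e-01, -3.14691532e+01,
       -6.05408521e-02,  3.95355583e-02,  1.55160351e-04]), 'position': array([ 0.15438927, -0.6052304 ,  0.22613148]), 'ee_rot': array([-3.11595918e+00, -3.91058452e-01,  3.58884813e-04]), 'force': array([-0.01000689, -0.30173071, -0.53395557]), 'ft_torque': array([0.03160098, 0.03505129, 0.02798339]), 'gripper_force': 0.0, 'width': 1.0019144793429673}
```

View pics/scene0.png

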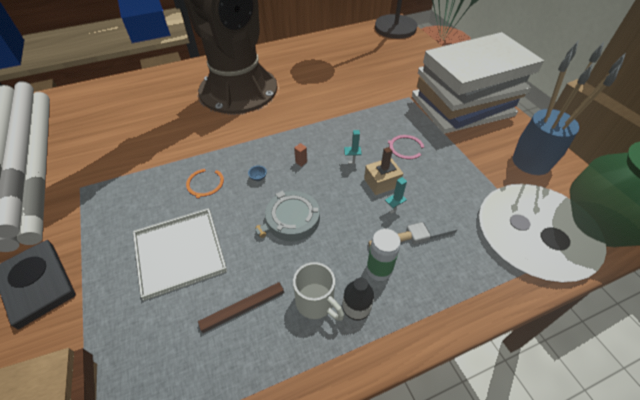

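View pics/side0.png

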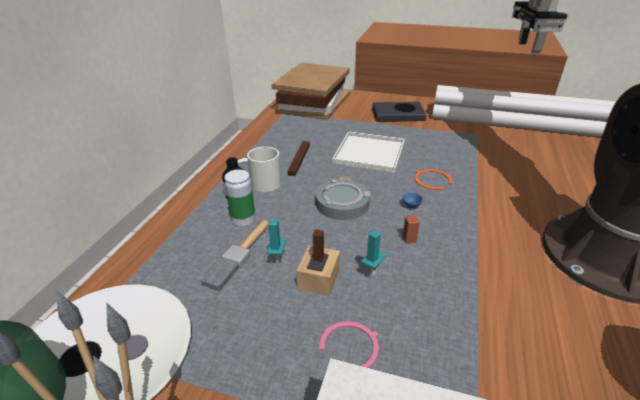

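Candidates for the pick: brown handle in the wooden block (scene 384,165), turquoise ones at (354,143) and (398,192). Candidates for the ring: steel one in the drum (292,212), orange (205,182) and pink (405,147). I choose the brown and steel ones and check them in a crop.

Run:
```python
from h import *
def cr(t,u0,v0,w,h,s): return cv2.resize(cv2.imread(f'pics/{t}.png')[v0:v0+h,u0:u0+w],None,fx=s,fy=s,interpolation=cv2.INTER_CUBIC)
a=np.vstack([np.hstack([cr('scene0',250,180,80,60,5),cr('scene0',345,135,80,60,5)]),np.hstack([cr('side0',300,165,80,60,5),cr('side0',285,225,80,60,5)])])
cv2.imwrite('pics/c1.png',a)
for t in ['scene0','side0']:
    im=load(t);P=cloud(im)
    guess={'scene0':dict(drum=(292,215),stand=(384,178),tray=(180,252)),'side0':dict(drum=(343,197),stand=(320,265),tray=(370,150))}[t]
    for k,(u,v) in guess.items(): print(t,k,P[v,u].round(3))
    c=P[guess['drum'][1],guess['drum'][0]][:2]
    m=(np.hypot(*(P[...,:2]-c).transpose(2,0,1))<.09)
    rim=P[m&(abs(P[...,2]-.030)<.003)]; print('rim',len(rim),cv2.fitEllipse(rim[:,:2].astype(np.float32)*1000), (rim.min(0)+rim.max(0))/2)
    hi=P[m&(P[...,2]>.0335)];hv=np.argwhere(m&(P[...,2]>.0335)); print('hi',len(hi)); 
    for q,x in zip(hv[::3],hi[::3]): print(q[::-1],x.round(3))
    g=guess['stand'];c=P[g[1],g[0]][:2]
    m=(np.hypot(*(P[...,:2]-c).transpose(2,0,1))<.07)&(abs(P[...,2]-.048)<.004)
    (cx,cy),wh,an=cv2.minAreaRect(P[m][:,:2].astype(np.float32)*1000);print('stand',m.sum(),cx,cy,wh,an)
    m=(np.hypot(*(P[...,:2]-c).transpose(2,0,1))<.07)&(P[...,2]>.07); print('handle',P[m].mean(0),P[m].max(0),P[m].min(0))
    g=guess['tray'];c=P[g[1],g[0]][:2]
    m=(np.hypot(*(P[...,:2]-c).transpose(2,0,1))<.14)&(abs(P[...,2]-.015)<.004)
    (cx,cy),wh,an=cv2.minAreaRect(P[m][:,:2].astype(np.float32)*1000);print('tray',m.sum(),cx,cy,wh,an)
```

```text
scene0 drum [ 0.555 -0.021  0.021]
scene0 stand [0.556 0.211 0.047]
scene0 tray [ 0.54  -0.275  0.003]
rim 1059 ((551.6482543945312, -19.68438148498535), (106.12330627441406, 106.9381103515625), 73.83211517333984) [ 0.54923079 -0.01922412  0.02996909]
hi 44
[279 192] [ 0.489 -0.028  0.034]
[278 193] [ 0.491 -0.032  0.035]
[280 194] [ 0.497 -0.029  0.035]
[284 194] [ 0.499 -0.02   0.034]
[278 196] [ 0.499 -0.035  0.034]
[282 196] [ 0.503 -0.026  0.034]
[312 208] [0.564 0.024 0.036]
[317 209] [0.571 0.033 0.035]
[313 211] [0.572 0.023 0.034]
[280 224] [ 0.578 -0.057  0.035]
[280 225] [ 0.579 -0.058  0.034]
[278 226] [ 0.58  -0.062  0.034]
[282 226] [ 0.583 -0.054  0.034]
[277 228] [ 0.585 -0.066  0.035]
[281 228] [ 0.588 -0.058  0.035]
stand 435 563.869140625 222.33580017089844 (73.32780456542969, 125.04901123046875) 86.01531982421875
handle [0.56296057 0.21607659 0.09508994] [0.6258058  0.23255781 0.11356124] [0.52366258 0.19984658 0.0700349 ]
tray 689 538.7430419921875 -277.2764892578125 (170.29017639160156, 172.04750061035156) 89.38046264648438
side0 drum [ 0.546 -0.012  0.025]
side
[... 637 characters left out ...]
0.034]
[366 194] [ 0.496 -0.022  0.036]
[369 194] [ 0.489 -0.026  0.035]
[366 195] [ 0.495 -0.02   0.035]
[369 195] [ 0.489 -0.022  0.035]
[369 196] [ 0.488 -0.02   0.034]
[327 201] [0.572 0.028 0.036]
[331 201] [0.564 0.025 0.035]
[328 202] [0.569 0.03  0.035]
[331 202] [0.563 0.029 0.036]
[326 203] [0.572 0.037 0.037]
[330 203] [0.564 0.032 0.035]
[348 204] [0.526 0.024 0.034]
stand 673 531.222900390625 225.74256896972656 (60.59422302246094, 72.80884552001953) 0.47710010409355164
handle [0.52957507 0.22995803 0.09709124] [0.53928214 0.23529645 0.11637542] [0.52298322 0.21749332 0.07014238]
tray 424 539.093505859375 -276.3368225097656 (175.8506622314453, 170.2808837890625) 89.49051666259766
```

View pics/c1.png

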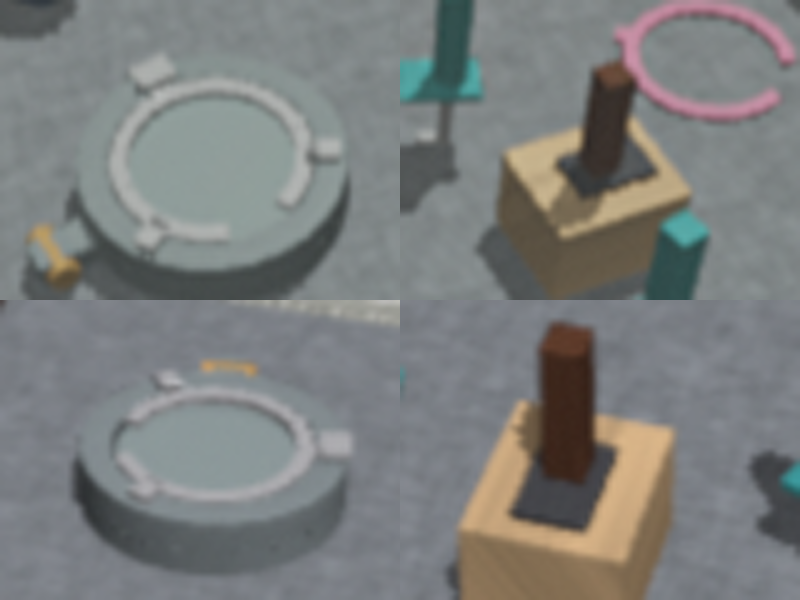

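The steel ring sits in the grey drum: gap towards the lower right of the scene crop, bridge at upper left, leaves near both ends. The brown pick is upright in the wooden block, so the choice holds. Next I move over to look from the wrist camera.

```bash
python3 -m creep '[[1,-0.75,0,0,1],[1,-0.75,0,0,1],[1,-0.75,0,0,1],[1,-0.75,0,0,1],[1,-0.75,0,0,1],[1,-0.75,0,0,1],[1,-0.75,0,0,1],[1,-0.75,0,0,1],[1,-0.75,0,0,1]]' && python3 -m creep '[[0.31,-0.99,0,0,1],[0.31,-0.99,0,0,1],[0.31,-0.99,0,0,1],[0.31,-0.99,0,0,1],[0.31,-0.99,0,0,1],[0.31,-0.99,0,0,1],[0.31,-0.99,0,0,1],[0.31,-0.99,0,0,1],[0.31,-0.99,0,0,1],[0.31,-0.99,0,0,1],[0.31,-0.99,0,0,1],[0,0,0,0,1]]'
python3 - <<'E'
from h import *
s=readout.observe();print(s['clock'],s['joints'].round(3),s['position'],s['ee_rot'])
im=grab('wrist','w1');print(im['position'],rot(im).round(3).tolist())
T=R.from_rotvec(s['ee_rot']).as_matrix();print(T.round(3).tolist(),T.T@(im['position']-s['position']))
E
```

```text
clock: 1.27
position: [0.4373, -0.2537, 0.2267]
ee_rot: [3.117, 0.391, -0.0]
force: [1.0, -0.5, 0.4]
width: 1.001
gripper_force: 0.0
clock: 2.78
position: [0.4604, 0.2043, 0.2266]
ee_rot: [-3.114, -0.399, 0.0]
force: [0.0, -0.4, -0.8]
width: 1.001
gripper_force: 0.0
2.775 [-0.138  0.282 -0.477  1.833  0.145  1.061 -1.986] [0.46038407 0.20428424 0.22659182] [-3.11435294e+00 -3.99091131e-01  4.52734727e-04]
[0.5318634  0.22263134 0.38509625] [[0.253, 0.929, 0.269], [-0.968, 0.243, 0.068], [-0.002, -0.278, 0.961]]
[[0.968, 0.252, -0.001], [0.252, -0.968, 0.002], [-0.0, -0.002, -1.0]] [ 7.37862995e-02 -1.52434794e-05 -1.58509138e-01]
```

View pics/w1.png

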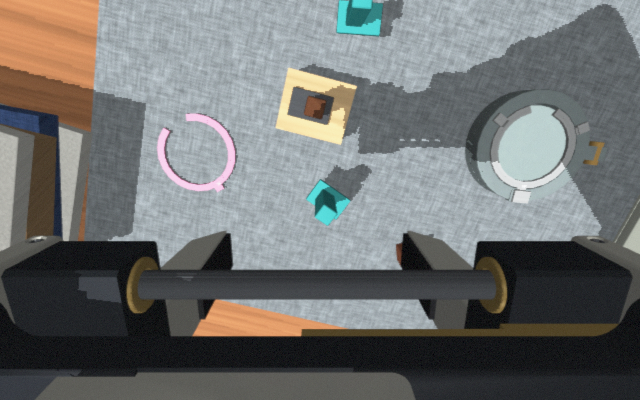

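Wrist view: stand at (316,106) with brown handle, drum at (530,147), pink ring (197,152), turquoise decoys (360,12) and (328,202). I enlarge the stand and the drum.

Run:
```python
from h import *
i=cv2.imread('pics/w1.png')
a=cv2.resize(i[60:150,265:365],None,fx=4,fy=4,interpolation=cv2.INTER_CUBIC)
b=cv2.resize(i[80:215,460:610],(400,360),interpolation=cv2.INTER_CUBIC)
cv2.imwrite('pics/c2.png',np.hstack([a,b]))
im=load('w1')
for n,u,v in [('s1',288,68),('s2',357,85),('s3',342,144),('s4',276,128)]: print(n,ray(im,u,v,.048).round(4))
P=cloud(im)
m=(np.hypot(P[...,0]-.531,P[...,1]-.226)<.03)
g=P[m&(abs(P[...,2]-.053)<.002)]; hsv=cv2.cvtColor(i,cv2.COLOR_BGR2HSV)
top=P[m&(P[...,2]>.105)];print('handle top',len(top),cv2.minAreaRect((top[:,:2]*1000).astype(np.float32)),top[:,2].max())
blk=P[(np.hypot(P[...,0]-.531,P[...,1]-.226)<.06)&(abs(P[...,2]-.0485)<.006)]
print('block',cv2.minAreaRect((blk[:,:2]*1000).astype(np.float32)))
```

```text
s1 [0.5587 0.2592 0.048 ]
s2 [0.5607 0.1889 0.048 ]
s3 [0.5007 0.1873 0.048 ]
s4 [0.4992 0.258  0.048 ]
handle top 1452 ((529.834716796875, 224.1624755859375), (15.85716724395752, 15.840088844299316), 1.0092592239379883) 0.38509625230751554
block ((529.8096923828125, 224.02423095703125), (60.16022491455078, 70.12168884277344), 0.4139912724494934)
```

View pics/c2.png

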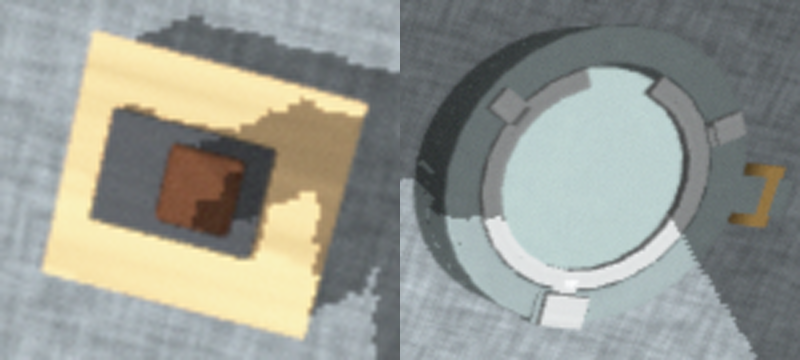

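```bash
python3 -m creep '[[0.9,-0.02,0,0,1],[0.9,-0.02,0,0,1],[0,0,0.98,0.89,1],[0,0,0.98,0.89,1],[0,0,0.98,0.89,1],[0,0,0.98,0.89,1],[0,0,0,0,1],[0,0,0,0,1]]'
cat > drum.py <<'E'
from h import *
from scipy.optimize import least_squares
im=load('w1');P=cloud(im)
m=(np.hypot(P[...,0]-.551,P[...,1]+.017)<.075)&(abs(P[...,2]-.03)<.0025)
q=P[m][:,:2]
hull=cv2.convexHull((q*1000).astype(np.float32))[:,0]/1000
f=least_squares(lambda p:np.hypot(hull[:,0]-p[0],hull[:,1]-p[1])-.062,[.551,-.017],loss='soft_l1',f_scale=.001);print('centre rim hull',f.x,len(hull))
for n,u,v,z in [('end_a',530.1,110.7,.03),('end_b',557.9,112.6,.03),('bridge',521,197,.034),('leaf_a',508,118,.0345),('leaf_b',583,128,.0345)]: print(n,ray(im,u,v,z).round(4))
a=ray(im,530.1,110.7,.03);b=ray(im,557.9,112.6,.03)
t=(a-b)[:2];print('gap',np.linalg.norm(t),'yaw',np.degrees(np.arctan2(t[1],t[0]))-90)
mid=(a+b)[:2]/2;y=np.arctan2(t[1],t[0])-np.pi/2;print('centre from ends',mid-.0395*np.array([np.cos(y),np.sin(y)]))
s=load('scene0');Q=cloud(s)
for n,u,v in [('can',383,240),('mug',315,272),('ink',358,288)]: print(n,Q[v,u].round(3))
E
python3 drum.py
```

```text
clock: 3.82
position: [0.5313, 0.2197, 0.0712]
ee_rot: [-3.141, -0.003, -0.002]
force: [-0.1, 0.7, 0.7]
width: 1.001
gripper_force: 0.0
centre rim hull [ 0.54848027 -0.01930637] 50
end_a [ 5.842e-01 -2.000e-04  3.000e-02]
end_b [ 0.5899 -0.0299  0.03  ]
bridge [ 0.4932 -0.0288  0.034 ]
leaf_a [0.5707 0.0222 0.0345]
leaf_b [ 0.5813 -0.0601  0.0345]
gap 0.030280385209344396 yaw 10.897079561271482
centre from ends [ 0.5482559  -0.02249668]
can [0.744 0.094 0.115]
mug [ 0.725 -0.035  0.054]
ink [0.806 0.012 0.1  ]
```

```bash
python3 -m creep '[[-0.04,-0.11,0.05,0,1],[0,0,0,0,1],[0,0,0,0,0],[0,0,0,0,0],[0,0,0,0,0],[0,0,0,0,0],[0,0,0,0,0],[0,0,0,0,0]]' 45; python3 -c "
from h import *
s=readout.observe();print(s['position'],s['ee_rot'],s['force'],s['ft_torque'],s['width']*92)"
```

```text
clock: 4.82
position: [0.5288, 0.2245, 0.0679]
ee_rot: [3.142, 0.002, -0.0]
force: [-0.2, -0.5, -0.4]
width: 0.396
gripper_force: 0.0
[0.52884984 0.22447778 0.06786048] [ 3.14150518e+00  1.82209568e-03 -1.79198371e-04] [-0.16410752 -0.45354417 -0.38842551] [ 0.03009761 -0.03377111  0.02647832] 36.42350839514203
```

```bash
python3 -m creep '[[0,0,0,0,0],[0,0,0,0,0],[0,0,0,0,0],[0,0,0,0,0]]' && python3 -m creep '[[0,0,-0.25,0,0],[0,0,-0.5,0,0],[0,0,-0.5,0,0],[0,0,-0.5,0,0],[0,0,-0.5,0,0],[0,0,-0.25,0,0],[0,0,0,0,0],[0,0,0,0,0]]'
python3 - <<'E'
from h import *
s=readout.observe();print(s['clock'],s['position'],s['ee_rot'],s['force'],s['ft_torque'],s['gripper_force'])
for t in ['side','scene']:
    im=grab(t,t+'1');P=cloud(im)
    m=(np.hypot(P[...,0]-.529,P[...,1]-.2245)<.035)&(P[...,2]>.06)&(P[...,2]<.18)
    v,u=np.nonzero(m);print(t,u.min(),u.max(),v.min(),v.max(),np.percentile(P[m][:,2],[0,1,2,5]))
    c=(u.min()+u.max())//2;r=v.max();cr=im['pixels'][r-60:r+15,c-50:c+50];cv2.imwrite(f'pics/c_{t}.png',cv2.resize(cr,None,fx=4,fy=4,interpolation=cv2.INTER_CUBIC));print(c-50,r-60)
cv2.imwrite('pics/c3.png',np.hstack([cv2.imread('pics/c_side.png'),cv2.imread('pics/c_scene.png')]))
E
```

```text
clock: 5.32
position: [0.5289, 0.2245, 0.0679]
ee_rot: [3.142, 0.002, -0.0]
force: [0.0, 0.1, -0.1]
width: 0.172
gripper_force: 45.0
clock: 6.32
position: [0.5285, 0.2242, 0.1672]
ee_rot: [3.141, 0.002, -0.002]
force: [-0.3, -0.5, -1.3]
width: 0.169
gripper_force: 45.0
6.325 [0.52847033 0.22420898 0.16723426] [ 3.14100810e+00  1.86128412e-03 -1.54046649e-03] [-0.26335648 -0.5220202  -1.31597521] [ 0.01978707  0.04295386 -0.06690658] 44.99348223209381
side 305 328 195 241 [0.10422361 0.10603477 0.10662568 0.10784283]
266 181
scene 381 403 126 153 [0.1029294  0.10343744 0.10451225 0.10571218]
342 93
```

View pics/c3.png

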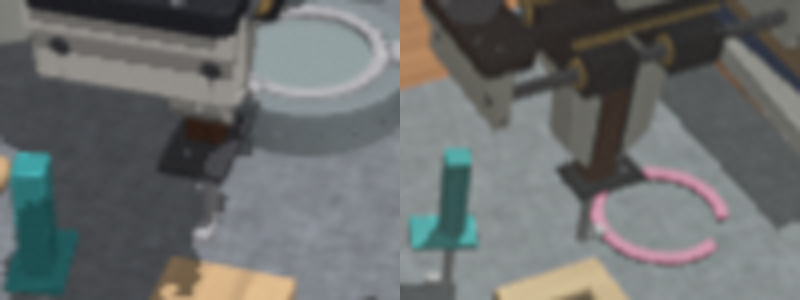

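```bash
python3 -m creep '[[-0.16,0.84,0,0,0],[-0.16,0.84,0,0,0],[-0.16,0.84,0,0,0],[-0.16,0.84,0,0,0],[-0.16,0.84,0,0,0],[-0.16,0.84,0,0,0],[-0.16,0.84,0,0,0],[-0.16,0.84,0,0,0]]' && python3 -m creep '[[0,0,0,-0.85,0],[0,0,0,-0.85,0],[0,0,0,-0.85,0],[0,0,0,-0.85,0],[0,0,0,-0.85,0],[0,0,0,-0.85,0],[0,0,0,0,0],[0,0,0,0,0]]'
python3 - <<'E'
from h import *
s=readout.observe();print(s['clock'],s['joints'].round(2),s['position'],s['ee_rot'],s['force'])
im=grab('wrist','w2');print(im['position'])
i=im['pixels'];cv2.imwrite('pics/w2c.png',cv2.resize(i[10:210,190:450],None,fx=3,fy=3,interpolation=cv2.INTER_CUBIC))
E
```

```text
clock: 7.42
position: [0.4775, -0.0454, 0.1675]
ee_rot: [-3.142, -0.002, 0.001]
force: [0.2, -0.4, -0.6]
width: 0.172
gripper_force: 45.0
clock: 8.43
position: [0.4778, -0.0443, 0.1677]
ee_rot: [-3.092, -0.556, 0.001]
force: [-0.1, 0.5, 0.1]
width: 0.168
gripper_force: 45.0
8.425 [ 0.31  0.3  -0.4   1.97  0.15  0.9  -1.38] [ 0.47782506 -0.04433579  0.16766559] [-3.09182531e+00 -5.56125737e-01  7.59954121e-04] [-0.13520388  0.49779334  0.07900666]
[ 0.54704836 -0.01857402  0.32612071]
```

View pics/w2c.png

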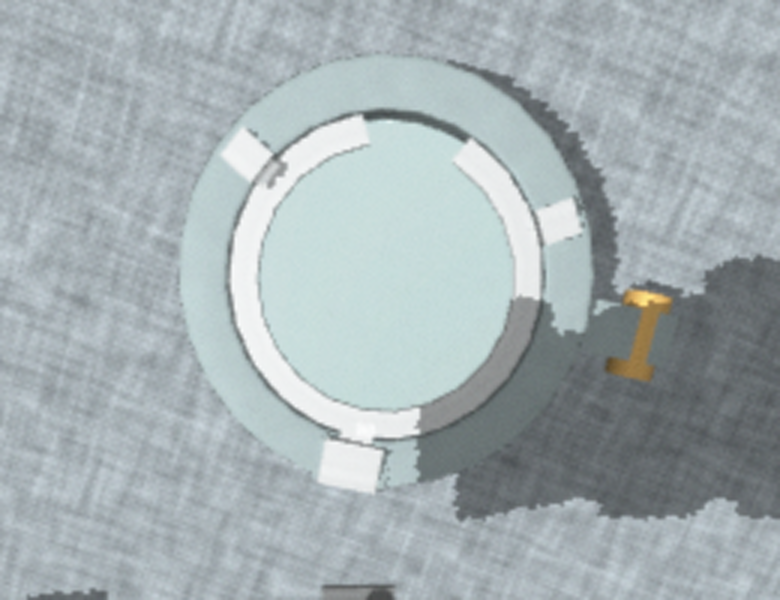

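Close view of the drum: end_a face centre at crop (365,129), i.e. px (311.7,53); end_b at (465,149), i.e. px (345,59.7); ring outer edge at x 230 to 542; bridge at (352,462); leaves at (250,152) and (560,221).

```bash
cat > d2.py <<'E'
from h import *
from scipy.optimize import least_squares
im=load('w2');P=cloud(im)
px=lambda c:(190+c[0]/3,10+c[1]/3)
def fit(pts,r,z):
    q=np.array([ray(im,*px(c),z)[:2] for c in pts]);f=least_squares(lambda p:np.hypot(*(q-p).T)-r,[.55,-.02]);return f.x,f.fun
print('ring inner',fit([(259,270),(515,270),(387,410),(296,365),(300,182),(497,210)],.038,.03))
print('ring outer',fit([(230,270),(543,270),(387,437),(252,355),(475,138),(360,114)],.046,.03))
print('rim outer',fit([(180,270),(593,265),(395,55),(215,395),(250,115),(505,95)],.062,.03))
m=(np.hypot(P[...,0]-.551,P[...,1]+.017)<.075)&(abs(P[...,2]-.03)<.0025)
hull=cv2.convexHull((P[m][:,:2]*1000).astype(np.float32))[:,0]/1000
f=least_squares(lambda p:np.hypot(*(hull-p).T)-.062,[.551,-.017],loss='soft_l1',f_scale=.001);print('rim cloud',f.x)
a=ray(im,*px((365,129)),.03);b=ray(im,*px((465,149)),.03);t=(a-b)[:2];y=np.arctan2(t[1],t[0])-np.pi/2
print(a,b,'gap',np.linalg.norm(t),'yaw',np.degrees(y),'c',(a+b)[:2]/2-.0395*np.array([np.cos(y),np.sin(y)]))
for n,c,z in [('bridge',(352,462),.034),('leaf_a',(268,178),.0345),('leaf_b',(546,230),.0345)]: print(n,ray(im,*px(c),z))
E
python3 d2.py
```

```text
ring inner (array([ 0.54894951, -0.02055312]), array([ 3.21355898e-04, -2.50182541e-04,  6.95394109e-06, -9.46091435e-04,
       -4.57701555e-04, -5.35785850e-04]))
ring outer (array([ 0.54896181, -0.020158  ]), array([5.07801345e-04, 3.68682419e-04, 4.99377847e-04, 1.47552971e-04,
       5.17805831e-04, 7.52103414e-05]))
rim outer (array([ 0.54720079, -0.02113916]), array([-0.00027447, -0.00097916,  0.00055906, -0.00038516, -0.00066659,
       -0.00013797]))
rim cloud [ 0.54845709 -0.01979331]
[5.85679627e-01 2.03121001e-04 3.00000000e-02] [ 0.59072033 -0.02845918  0.03      ] gap 0.029102166613029307 yaw 9.974346497698004 c [ 0.54929701 -0.02096971]
bridge [ 0.49500036 -0.02891123  0.034     ]
leaf_a [0.56344088 0.02134145 0.0345    ]
leaf_b [ 0.57813733 -0.05824178  0.0345    ]
```

```bash
python3 -m creep '[[0.57,0.06,0,0,0],[0.57,0.06,0,0,0],[0.57,0.07,0,0,0],[0.57,0.06,0,0,0],[0.57,0.07,0,0,0],[0,0,0.5,0,0],[0,0,0.5,0,0],[0,0,0.4,0,0],[0,0,0.17,0,0],[0,0,0,0,0],[0,0,0,0,0]]'
python3 - <<'E'
from h import *
s=readout.observe();T=R.from_rotvec(s['ee_rot']).as_matrix();print(s['clock'],s['position'],s['ee_rot'],s['force'],s['ft_torque'])
out=[]
for t in ['wrist','scene','side']:
    im=grab(t,t+'3');P=cloud(im);L=(P-s['position'])@T  # tool frame
    m=(np.hypot(L[...,0],L[...,1])<.03)&(P[...,2]>.0365)&(P[...,2]<.078)
    q=L[m];print(t,m.sum(), 'zmin',P[m][:,2].min() if m.any() else 0)
    if m.any():
        v,u=np.nonzero(m);print(u.min(),u.max(),v.min(),v.max())
        for lo,hi in [(.0365,.044),(.044,.05),(.05,.065)]:
            k=(P[m][:,2]>lo)&(P[m][:,2]<hi)
            if k.any(): print(lo,k.sum(),'tool x',q[k][:,0].min()*1e3,q[k][:,0].max()*1e3,'y',q[k][:,1].min()*1e3,q[k][:,1].max()*1e3)
i=load('wrist3')['pixels'];j=load('scene3')['pixels']
cv2.imwrite('pics/c4.png',np.hstack([cv2.resize(i[130:270,250:390],(390,390)),cv2.resize(j[170:250,250:330],(390,390),interpolation=cv2.INTER_CUBIC)]))
E
```

```text
clock: 9.85
position: [0.5898, -0.0164, 0.1058]
ee_rot: [3.091, 0.558, 0.002]
force: [0.1, -0.2, -2.3]
width: 0.175
gripper_force: 45.0
9.85 [ 0.58975221 -0.01644712  0.10580531] [3.09145848e+00 5.57872260e-01 1.70723080e-03] [ 0.10687714 -0.21282471 -2.25061087] [0.04108209 0.02470077 0.00296539]
wrist 124 zmin 0.04243358701902589
297 321 205 209
0.0365 6 tool x 3.9001265893606014 4.2545376299434965 y -12.01030029812503 -0.3807377697770726
0.044 105 tool x 1.4319610288760058 5.025578581670377 y -14.05918338419961 3.238449101987122
0.05 13 tool x 3.501950740116466 4.891707486883835 y -1.7670639178317058 2.449127190992032
scene 39 zmin 0.040787038854622426
298 305 215 222
0.0365 8 tool x 0.008068296026752436 6.054107494338197 y -13.020255533494492 3.44900708255805
0.044 15 tool x -0.683321418763559 6.654422243025717 y -13.808550617515666 2.9749929534519337
0.05 13 tool x 1.6131301992337355 6.100669521364626 y -2.4269225546488107 3.8093949288262934
side 42 zmin 0.0437693700028704
323 325 176 189
0.0365 1 tool x 4.8086123709084365 4.8086123709084365 y 0.8831027314144642 0.8831027314144642
0.044 13 tool x 0.26268715536754095 5.710766321075902 y -15.446708595804807 0.19375191513374637
0.05 17 tool x 0.32722647673660227 5.024454468203434 y -6.089855401321351 -0.7684700921984697
```

View pics/c4.png

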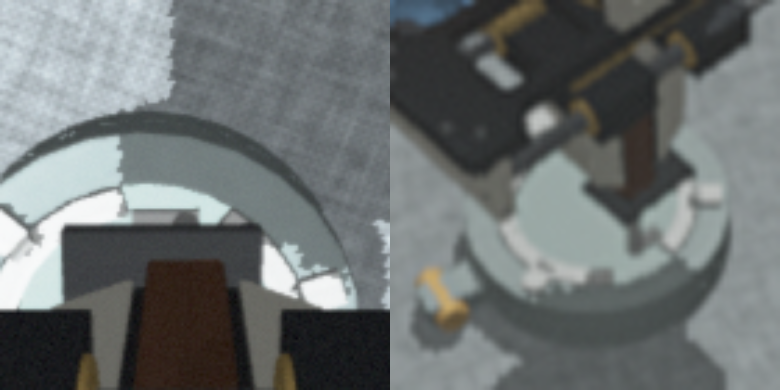

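The wrist crop shows the toe's side in the gap between both ring ends; toe tip and shank agree with the planned place to 1 mm. Next the pick descends gently.

```bash
python3 -m creep '[[-0.02,0,0.1,0,0],[0,0,0.1,0,0],[0,0,0.1,0,0],[0,0,0.06,0,0],[0,0,0,0,0],[0,0,0,0,0],[0,0,0,0,0]]' 60 ; for k in 1 2; do python3 -m creep '[[0,0,0.0125,0,0],[0,0,0,0,0]]'; done; python3 -m creep '[[0,0,0.0125,0,0],[0,0,0,0,0],[0,0,0,0,0]]'
```

```text
clock: 10.88
position: [0.5886, -0.0168, 0.0909]
ee_rot: [3.092, 0.558, 0.0]
force: [-0.3, 0.2, -1.1]
width: 0.167
gripper_force: 60.0
clock: 11.12
position: [0.5885, -0.0168, 0.0902]
ee_rot: [3.092, 0.558, -0.0]
force: [0.8, -0.2, -0.7]
width: 0.171
gripper_force: 60.0
clock: 11.38
position: [0.5885, -0.0167, 0.0897]
ee_rot: [3.092, 0.558, -0.0]
force: [-0.2, -0.1, -1.2]
width: 0.174
gripper_force: 60.0
clock: 11.75
position: [0.5885, -0.0168, 0.0892]
ee_rot: [3.092, 0.558, 0.0]
force: [0.4, -0.1, -0.9]
width: 0.175
gripper_force: 60.0
```

```bash
for k in 1 2 3; do python3 -m creep '[[0,0,0.0125,0,0],[0,0,0,0,0],[0,0,0,0,0]]' | sed -n '2p;4p'; done
```

```text
position: [0.5885, -0.0168, 0.0887]
force: [-0.7, 0.5, -1.7]
position: [0.5885, -0.0168, 0.0882]
force: [0.6, 0.4, 0.0]
position: [0.5885, -0.0168, 0.0877]
force: [0.7, -0.8, -0.3]
```

```bash
for k in 1 2; do python3 -m creep '[[0,0,0.0125,0,0],[0,0,0,0,0],[0,0,0,0,0]]' | sed -n '2p;4p'; done
```

```text
position: [0.5885, -0.0168, 0.0872]
force: [0.4, 0.6, -0.2]
position: [0.5885, -0.0168, 0.0867]
force: [0.6, -0.9, -1.1]
```

```bash
for k in 1 2; do python3 -m creep '[[0,0,0.0125,0,0],[0,0,0,0,0],[0,0,0,0,0]]' | sed -n '2p;4p'; done
```

```text
position: [0.5886, -0.0168, 0.0864]
force: [-0.2, -0.2, 3.1]
position: [0.5887, -0.0168, 0.0859]
force: [-1.3, -0.1, 5.1]
```

```bash
python3 -m creep '[[0,-0.03,0.005,0,0],[0,-0.03,0,0,0],[0,-0.03,0,0,0],[0,0,0,0,0]]' | sed -n '2p;4p'; python3 -m creep '[[0,-0.03,0,0,0],[0,-0.03,0,0,0],[0,0,0,0,0]]'| sed -n '2p;4p'
```

```text
position: [0.5881, -0.0145, 0.0859]
force: [0.3, -2.9, 4.0]
position: [0.5872, -0.0121, 0.0859]
force: [1.0, -3.1, 6.0]
```

```bash
python3 -m creep '[[0,-0.03,0,0,0],[0,-0.03,0,0,0],[0,0,0,0,0]]' | sed -n '2p;4p'; python3 -m creep '[[0,-0.03,0,0,0],[0,-0.03,0,0,0],[0,0,0,0,0],[0,0,0,0,0]]'| sed -n '2p;4p'
```

```text
position: [0.5864, -0.0097, 0.0859]
force: [1.4, -3.4, 5.4]
position: [0.5855, -0.0075, 0.0858]
force: [0.9, -2.6, 5.7]
```

```bash
for k in 1 2; do python3 -m creep '[[0,0,-0.025,0,0],[0,0,-0.025,0,0],[0,0,0,0,0]]' | sed -n '2p;4p'; done;  python3 -m creep '[[0,0,-0.025,0,0],[0,0,-0.025,0,0],[0,0,0,0,0]]'| sed -n '2p;4p'
```

```text
position: [0.5841, -0.0063, 0.087]
force: [0.4, -0.7, -1.5]
position: [0.5842, -0.0065, 0.0891]
force: [0.1, 0.6, -5.8]
position: [0.5849, -0.0067, 0.0918]
force: [-1.0, 0.6, -2.9]
```

```bash
for k in 1 2; do python3 -m creep '[[0,0,-0.025,0,0],[0,0,-0.025,0,0],[0,0,0,0,0]]' | sed -n '2p;4p'; done;  python3 -m creep '[[0,0,-0.025,0,0],[0,0,-0.025,0,0],[0,0,0,0,0]]'| sed -n '2p;4p'
python3 - <<'E'
from h import *
im=grab('scene','scene5');P=cloud(im)
j=im['pixels'];s=grab('side','side5')['pixels'];w=grab('wrist','w5')['pixels']
cv2.imwrite('pics/c5.png',np.hstack([cv2.resize(j[175:245,255:335],(400,350),interpolation=cv2.INTER_CUBIC),cv2.resize(w[150:250,240:380],(400,350),interpolation=cv2.INTER_CUBIC)]))
E
```

```text
position: [0.5848, -0.0067, 0.0937]
force: [-0.4, 0.1, -4.3]
position: [0.5849, -0.0066, 0.0958]
force: [-1.1, 0.4, -2.8]
position: [0.5855, -0.0065, 0.098]
force: [-0.3, -0.7, -0.6]
```

View pics/c5.png

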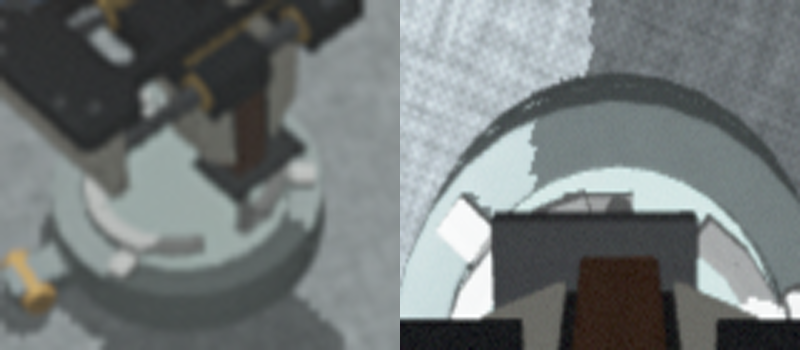

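```bash
python3 -m creep '[[0,0,-0.025,0,0],[0,0,-0.025,0,0],[0,0,0,0,0],[0,0,0,0,0],[0,0,0,0,0]]' | sed -n '2p;4p';python3 -m creep '[[0,0,0,0,0],[0,0,0,0,0]]' | sed -n '1,2p;4p';  python3 - <<'E'
from h import *
c=np.array([.549,-.0203]);y=np.radians(9.8);Rz=np.array([[np.cos(y),-np.sin(y)],[np.sin(y),np.cos(y)]])
s=readout.observe();print(s['force'])
for t in ['scene','side','wrist']:
    im=grab(t,t+'6');P=cloud(im);q=(P[...,:2]-c)@Rz
    r=np.hypot(*q.transpose(2,0,1));a=np.degrees(np.arctan2(q[...,1],q[...,0]))
    for lo in range(-70,100,10):
        m=(r>.037)&(r<.047)&(a>lo)&(a<lo+10)&(P[...,2]>.026)&(P[...,2]<.05)
        if m.sum()>4: print(t,lo,m.sum(),np.percentile(P[m][:,2],[25,50,75]).round(4))
E
```

```text
position: [0.5847, -0.0066, 0.0995]
force: [0.6, -0.2, -1.0]
clock: 19.4
position: [0.5848, -0.0066, 0.0995]
force: [-0.3, 0.0, -1.3]
[-0.29664901  0.02177393 -1.25179342]
scene -70 11 [0.0348 0.0353 0.036 ]
scene -60 14 [0.0342 0.0346 0.036 ]
scene -50 11 [0.0368 0.0376 0.0378]
scene -40 14 [0.0381 0.0388 0.0394]
scene -30 13 [0.0383 0.0399 0.0402]
scene 0 10 [0.0368 0.0413 0.0451]
scene 10 9 [0.0378 0.0387 0.0406]
scene 20 15 [0.0404 0.042  0.0428]
scene 30 11 [0.042  0.0423 0.0425]
scene 40 9 [0.0422 0.0425 0.0434]
scene 50 5 [0.0396 0.0416 0.0419]
side -70 10 [0.0343 0.0356 0.0368]
side -60 10 [0.0304 0.0379 0.0384]
side -50 10 [0.0303 0.0378 0.0387]
side -40 9 [0.0384 0.0395 0.0403]
side -30 6 [0.0385 0.0395 0.0404]
side 10 10 [0.0439 0.0465 0.0479]
side 20 5 [0.0429 0.0448 0.0453]
side 30 7 [0.0441 0.0449 0.0454]
side 40 7 [0.0436 0.0449 0.0449]
side 50 6 [0.0442 0.0449 0.045 ]
side 60 5 [0.043  0.0431 0.0441]
side 70 10 [0.0402 0.043  0.0432]
side 80 11 [0.0396 0.0412 0.0426]
side 90 11 [0.0332 0.0401 0.0408]
wrist -70 7 [0.0348 0.0354 0.0356]
wrist -60 90 [0.036  0.0374 0.0382]
wrist -50 105 [0.0381 0.0387 0.0393]
wrist -40 105 [0.0393 0.0399 0.0403]
wrist -30 109 [0.0401 0.0406 0.0412]
wrist -20 26 [0.0389 0.0407 0.0415]
wrist 0 20 [0.0386 0.0402 0.043 ]
wrist 10 50 [0.039  0.0398 0.0419]
wrist 20 60 [0.0417 0.0437 0.0445]
wrist 30 26 [0.0423 0.043  0.0438]
wrist 50 23 [0.0364 0.043  0.0441]
wrist 60 96 [0.0426 0.0434 0.0438]
wrist 70 81 [0.0419 0.0426 0.0429]
```

```bash
python3 -m creep '[[0,0,-0.025,0,0],[0,0,-0.025,0,0],[0,0,0,0,0]]' | sed -n '2p;4p';python3 -m creep '[[0,0,-0.025,0,0],[0,0,-0.025,0,0],[0,0,0,0,0],[0,0,0,0,0]]' | sed -n '1,2p;4p'
cat > prof.py <<'E'
from h import *
import sys
c=np.array([.549,-.0203]);y=np.radians(9.8);Rz=np.array([[np.cos(y),-np.sin(y)],[np.sin(y),np.cos(y)]])
def prof(tag,ts=('wrist',)):
    for t in ts:
        im=grab(t,t+tag);P=cloud(im);q=(P[...,:2]-c)@Rz
        r=np.hypot(*q.transpose(2,0,1));a=np.degrees(np.arctan2(q[...,1],q[...,0]))%360
        L=[]
        for lo in range(0,360,15):
            m=(r>.0385)&(r<.0455)&(a>lo)&(a<lo+15)&(P[...,2]>.026)&(P[...,2]<.06)
            if m.sum()>4: L.append((lo+7,int(m.sum()),round(float(np.median(P[m][:,2]))*1000,1)))
        print(t,L)
if __name__=='__main__': prof(sys.argv[1],sys.argv[2].split(','))
E
python3 prof.py 7 wrist,scene
```

```text
position: [0.5846, -0.0066, 0.1015]
force: [-0.6, 0.3, -1.5]
clock: 20.42
position: [0.5848, -0.0067, 0.1035]
force: [-0.3, 0.8, -1.3]
wrist [(7, 44, 44.3), (22, 80, 44.8), (37, 22, 46.9), (52, 7, 48.7), (67, 108, 46.8), (82, 19, 46.1), (292, 5, 36.6), (307, 108, 40.5), (322, 113, 42.6), (337, 101, 44.2)]
scene [(7, 17, 48.6), (22, 16, 44.1), (37, 13, 47.3), (232, 5, 29.6), (247, 10, 31.5), (262, 10, 32.4), (277, 13, 34.8), (292, 17, 36.0), (307, 14, 38.7), (322, 18, 40.6), (337, 11, 43.5)]
```

```bash
python3 -m creep '[[0,0,0.05,0,0],[0,0,0.05,0,0],[0,0,0.05,0,0],[0,0,0.05,0,0],[0,0,0.05,0,0],[0,0,0,0,0]]' | sed -n '2p;4p';python3 -m creep '[[0,0.06,0,0,0],[0,0.07,0,0,0],[0,0.07,0,0,0],[0,0.08,0,0,0],[0,0,0,0,0]]' | sed -n '1,2p;4p'; python3 prof.py 8 wrist,scene
```

```text
position: [0.5846, -0.0066, 0.0933]
force: [-0.2, 0.8, -0.9]
clock: 21.9
position: [0.5888, -0.0176, 0.0935]
force: [0.7, -0.8, -0.1]
wrist [(7, 74, 33.3), (22, 18, 44.4), (37, 63, 44.6), (52, 145, 44.0), (67, 111, 43.2), (187, 8, 31.6), (307, 14, 39.2), (322, 63, 40.8), (352, 50, 34.0)]
scene [(7, 12, 31.6), (22, 11, 43.2), (37, 9, 43.0), (67, 10, 42.2), (82, 7, 40.2), (187, 9, 30.4), (277, 10, 33.9), (292, 16, 36.5), (307, 14, 36.8), (322, 21, 39.2), (337, 13, 40.5), (352, 17, 38.1)]
```

```bash
python3 -m creep '[[0,0,-0.3,0,0],[0,0,-0.6,0,0],[0,0,-0.6,0,0],[0,0,0,0.85,0],[0,0,0,0.85,0],[0,0,0,0.85,0],[0,0,0,0.85,0],[0,0,0,0.85,0],[0,0,0,0.85,0]]' && python3 -m creep '[[-0.18,-0.7,0,0,0],[-0.19,-0.76,0,0,0],[-0.19,-0.76,0,0,0],[-0.19,-0.76,0,0,0],[-0.19,-0.76,0,0,0],[-0.19,-0.76,0,0,0],[-0.19,-0.76,0,0,0],[-0.18,-0.7,0,0,0],[0,0,0,0,0],[0,0,0,0,0]]'
python3 - <<'E'
from h import *
s=readout.observe();T=R.from_rotvec(s['ee_rot']).as_matrix();print(s['position'],T[:,0].round(3))
d=T.T@(np.array([.5288,.2245,.0679])-s['position']);print('tool units',d/.04)
im=grab('wrist','w9');P=cloud(im);L=(P-s['position'])@T
m=(np.hypot(L[...,0],L[...,1])<.04)&(L[...,2]>.005)&(L[...,2]<.024);q=L[m]
print('guard',len(q),q.min(0),q.max(0))
E
```

```text
clock: 23.12
position: [0.5888, -0.0168, 0.1545]
ee_rot: [-3.141, 0.001, -0.001]
force: [0.2, 0.1, -1.9]
width: 0.172
gripper_force: 60.0
clock: 24.38
position: [0.5287, 0.2207, 0.154]
ee_rot: [3.141, 0.002, 0.001]
force: [-0.0, 0.2, -0.9]
width: 0.17
gripper_force: 60.0
[0.52865041 0.22066287 0.15398672] [1.    0.001 0.001]
tool units [ 0.00263836 -0.09682968  2.15212937]
guard 1542 [-0.000996   -0.02566367  0.00504527] [0.01559109 0.01637523 0.01988829]
```

```bash
python3 -m creep '[[0,-0.1,0,0,0],[0,0,0.4,0,0],[0,0,0.5,0,0],[0,0,0.5,0,0],[0,0,0.4,0,0],[0,0,0.2,0,0],[0,0,0.1,0,0],[0,0,0.04,0,0],[0,0,0,0,0],[0,0,0,0,0]]'
```

```text
clock: 25.68
position: [0.5286, 0.2253, 0.0683]
ee_rot: [-3.141, -0.002, -0.001]
force: [0.9, 0.9, -0.3]
width: 0.17
gripper_force: 60.0
```

```bash
python3 -m creep '[[0,0,0,0,0.6],[0,0,0,0,0.6],[0,0,0,0,0.6],[0,0,0,0,0.6],[0,0,-0.3,0,0.6],[0,0,-0.6,0,0.6],[0,0,-0.7,0,0.6],[0,0,-0.7,0,0.6]]' 30 && python3 -m creep '[[-0.02,0.87,0,0,0.6],[-0.02,0.87,0,0,0.6],[-0.02,0.87,0,0,0.6],[-0.02,0.87,0,0,0.6],[-0.02,0.87,0,0,0.6],[-0.02,0.87,0,0,0.6],[-0.03,0.87,0,0,0.6],[-0.03,0.87,0,0,0.6],[-0.03,0.87,0,0,0.6]]' | sed -n '1,2p' && python3 -m creep '[[0,0,0,-1,0.45],[0,0,0,-1,0.45],[0,0,0,-1,0.45],[0,0,0,-1,0.45],[0,0,0,-1,0.45],[0,0,0,-1,0.45],[0,0,0,-1,0.45],[0,0,0,-1,0.45],[0,0,0,-1,0.45]]' | sed -n '1,3p'&& python3 -m creep '[[0,0,0,-1,0.45],[0,0,0,-1,0.45],[0,0,0,-1,0.45],[0,0,0,-1,0.45],[0,0,0,-1,0.45],[0,0,0,-1,0.45],[0,0,0,-1,0.45],[0,0,0,-0.75,0.45],[0,0,0,0,0.45],[0,0,0,0,0.45]]'; python3 prof.py 10 wrist,scene
python3 - <<'E'
from h import *
s=readout.observe();T=R.from_rotvec(s['ee_rot']).as_matrix();print(s['clock'],s['position'],T[:,0].round(3),T[:,1].round(3),s['joints'].round(2))
im=load('wrist10');print(im['position'])
P=cloud(load('scene10'));m=(np.hypot(P[...,0]-.53,P[...,1]-.224)<.03)&(P[...,2]>.105)&(P[...,2]<.125);print('handle',P[m].mean(0),P[m].max(0))
i=im['pixels'];cv2.imwrite('pics/c10.png',cv2.resize(i[0:240,170:490],None,fx=2.4,fy=2.4,interpolation=cv2.INTER_CUBIC))
E
```

```text
clock: 26.68
position: [0.5284, 0.2253, 0.1616]
ee_rot: [-3.141, -0.002, -0.001]
force: [0.2, -0.5, -0.8]
width: 0.597
gripper_force: 0.0
clock: 27.8
position: [0.5204, -0.0891, 0.1609]
clock: 28.92
position: [0.5205, -0.088, 0.1608]
ee_rot: [2.986, 0.976, 0.001]
clock: 30.18
position: [0.5204, -0.0881, 0.1603]
ee_rot: [2.619, 1.734, 0.0]
force: [1.3, 0.2, -0.5]
width: 0.448
gripper_force: 0.0
wrist [(22, 63, 44.6), (37, 136, 44.5), (52, 133, 43.9), (67, 128, 42.9), (82, 120, 41.5), (97, 111, 40.2), (112, 105, 38.2), (127, 105, 36.4), (142, 94, 34.8), (157, 106, 33.4), (172, 105, 32.4), (187, 96, 31.8), (202, 93, 31.3), (217, 94, 31.5), (232, 89, 32.2), (247, 84, 33.4), (262, 82, 34.7), (277, 83, 36.1), (292, 89, 37.8), (307, 90, 39.6), (322, 93, 41.0), (337, 81, 42.2)]
scene [(22, 10, 44.2), (37, 9, 42.7), (52, 12, 42.5), (67, 10, 42.2), (82, 11, 40.2), (97, 11, 39.4), (112, 16, 36.6), (127, 14, 34.2), (142, 14, 32.6), (157, 11, 32.7), (172, 12, 30.3), (187, 12, 29.7), (202, 11, 30.1), (217, 10, 29.9), (232, 11, 30.7), (247, 9, 32.4), (262, 12, 32.5), (277, 14, 34.3), (292, 16, 35.5), (307, 15, 37.9), (322, 19, 39.8), (337, 12, 41.1)]
30.275 [ 0.52040121 -0.08801203  0.16014263] [ 0.39   0.921 -0.   ] [ 0.921 -0.39   0.   ] [ 0.47  0.4  -0.54  1.86  0.25  0.94 -0.58]
[ 0.5487261  -0.01955977  0.31880874]
handle [0.53310822 0.22364218 0.11039559] [0.53976257 0.23257785 0.1134831 ]
```

View pics/c10.png

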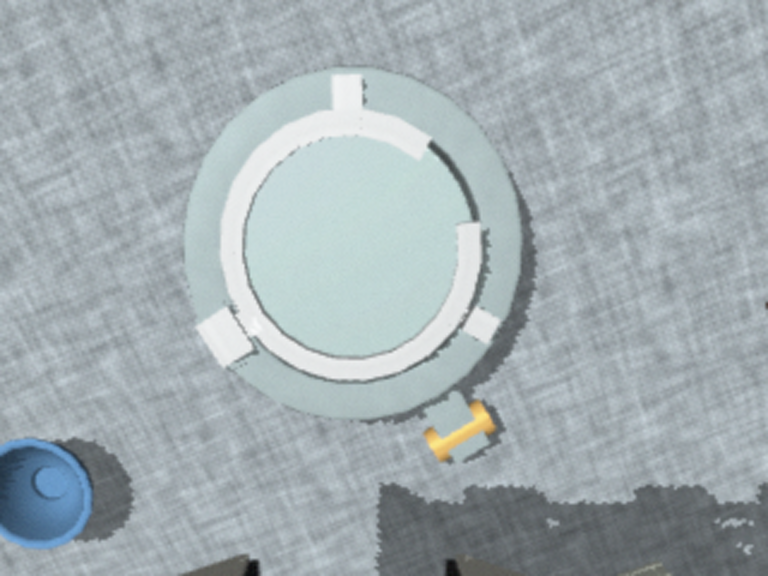

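The ring now rests tilted, both ends up (end_a at crop (422,147), end_b at (469,225)), and the pick stands upright in the block. I go for end_b.

```bash
python3 -m creep '[[0.63,0.35,0,0,0.45],[0.63,0.35,0,0,0.45],[0.63,0.35,0,0,0.45],[0,0,0.7,0,0.45],[0,0,0.7,0,0.45],[0,0,0.7,0,0.45],[0,0,0.5,0,0.45],[0,0,0.3,0,0.45],[0,0,0.15,0,0.45],[0,0,0.08,0,0.45],[0,0,0,0,0.45],[0,0,0,0,0.45]]'
```

```text
clock: 31.78
position: [0.5889, -0.0347, 0.0353]
ee_rot: [2.618, 1.735, 0.001]
force: [-0.3, -0.7, -0.1]
width: 0.45
gripper_force: 0.0
```

```bash
python3 -m creep '[[0,0,0.04,0,0.45],[0,0,0,0,0],[0,0,0,0,0],[0,0,0,0,0],[0,0,0,0,0],[0,0,0,0,0],[0,0,0,0,0],[0,0,0,0,0]]' 20; python3 prof.py 11 wrist,scene
```

```text
clock: 32.78
position: [0.588, -0.0347, 0.0329]
ee_rot: [-2.618, -1.735, 0.001]
force: [-3.3, 0.8, 0.7]
width: 0.082
gripper_force: 19.7
wrist [(22, 174, 44.2), (37, 313, 43.9), (52, 309, 43.3), (67, 286, 42.3), (82, 269, 41.1), (97, 246, 39.7), (112, 259, 37.8), (127, 263, 36.1), (142, 271, 34.5), (157, 224, 33.4), (322, 180, 41.3), (337, 258, 42.0)]
scene [(37, 12, 42.3), (52, 12, 43.0), (67, 11, 41.3), (82, 11, 40.4)]
```

```bash
python3 -m creep '[[0.027,0.042,-0.0125,0,0],[0.027,0.042,-0.0125,0,0],[0.027,0.042,-0.0125,0,0],[0,0,0,0,0]]' 35 | sed -n '2p;4,6p';python3 -m creep '[[0.027,0.042,-0.0125,0,0],[0.027,0.042,-0.0125,0,0],[0.027,0.042,-0.0125,0,0],[0,0,0,0,0]]' | sed -n '2p;4,6p'; python3 prof.py 12 wrist,scene
```

```text
position: [0.5941, -0.0334, 0.0344]
force: [-1.3, -0.2, 2.2]
width: 0.077
gripper_force: 34.6
position: [0.6009, -0.0327, 0.0363]
force: [0.1, 0.5, 1.3]
width: 0.081
gripper_force: 34.7
wrist [(52, 14, 44.3), (67, 130, 43.2), (82, 250, 41.6), (97, 192, 40.1), (112, 87, 38.3), (127, 61, 26.9), (142, 112, 26.8), (157, 83, 26.8), (187, 17, 27.1), (352, 75, 47.5)]
scene []
```

```bash
python3 -m creep '[[0,0,-0.1,0,0],[0,0,-0.4,0,0],[0,0,-0.7,0,0],[0,0,-0.7,0,0],[0,0,0,0,0]]' | sed -n '2p;4,6p'; python3 -m creep '[[-0.6,0.2,0,0,0],[-0.8,0.26,0,0,0],[-0.8,0.26,0,0,0],[-0.8,0.26,0,0,0],[-0.8,0.26,0,0,0],[-0.8,0.26,0,0,0],[-0.8,0.26,0,0,0],[-0.6,0.2,0,0,0],[0,0,0,0,0],[0,0,0,0,0]]' | sed -n '1,2p;4,6p'
python3 - <<'E'
from h import *
s=readout.observe();T=R.from_rotvec(s['ee_rot']).as_matrix();p=s['position']
im=grab('wrist','w13');P=cloud(im)
m=(np.hypot(P[...,0]-p[0],P[...,1]-p[1])<.13)&(P[...,2]>.03)&(P[...,2]<p[2]+.03)
L=(P-p)@T; 
ii=im['pixels'];sc=grab('scene','s13')
cv2.imwrite('pics/c13.png',np.hstack([cv2.resize(ii,(520,325)),cv2.resize(sc['pixels'][170:300,120:240],(280,303))[:303] if 0 else cv2.resize(sc['pixels'][150:310,110:248],(280,325))]))
E
```

```text
position: [0.6021, -0.0324, 0.1154]
force: [-0.2, 0.5, -0.6]
width: 0.074
gripper_force: 34.7
clock: 35.85
position: [0.5789, -0.2831, 0.1119]
force: [-0.3, 0.2, -0.8]
width: 0.079
gripper_force: 34.7
```

View pics/c13.png

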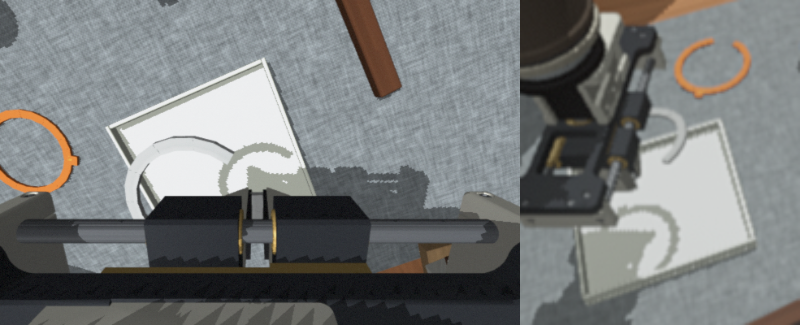

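The picture shows the ring held by its end over the tray, tilted slightly, with its centre left of the grip. Now I lower it.

```bash
python3 - <<'E'
from h import *
im=load('w13');P=cloud(im)
m=(P[...,2]>.09)&(P[...,2]<.15)&(np.hypot(P[...,0]-.539,P[...,1]+.269)<.065);q=P[m]
A=np.c_[q[:,:2]-[.539,-.269],np.ones(len(q))];k,*_=np.linalg.lstsq(A,q[:,2],rcond=None);r=q[:,2]-A@k
g=abs(r)<.004;k,*_=np.linalg.lstsq(A[g],q[g,2],rcond=None);print(len(q),g.sum(),k,'ctr',(q[g].min(0)+q[g].max(0))/2,q[g].min(0),q[g].max(0))
E
python3 -m creep '[[-0.19,0.05,0.3,0,0],[0,0,0.6,0,0],[0,0,0.6,0,0],[0,0,0.5,0,0],[0,0,0.2,0,0],[0,0,0,0,0],[0,0,0,0,0]]' | sed -n '1,2p;4,6p'
```

```text
4987 3720 [0.16333437 0.02751061 0.11757803] ctr [ 0.54573385 -0.25531308  0.11964182] [ 0.49346603 -0.29000593  0.10815331] [ 0.59800166 -0.22062022  0.13113033]
clock: 36.83
position: [0.5785, -0.2923, 0.025]
force: [1.0, 0.2, -0.6]
width: 0.078
gripper_force: 34.7
```

```bash
python3 -m creep '[[0,0,0.15,0,0],[0,0,0.1,0,0],[0,0,0.05,0,0],[0,0,0.03,0,0],[0,0,0,0,0]]' | sed -n '2p;4,6p'; python3 -m creep '[[0,0,0,0,0.05],[0,0,0,0,0.1],[0,0,0,0,0.2],[0,0,0,0,0.25],[0,0,0,0,0.3],[0,0,0,0,0.3],[0,0,0,0,0.3]]' | sed -n '2p;4,6p'
```

```text
position: [0.5779, -0.292, 0.0109]
force: [0.3, 0.2, 0.6]
width: 0.079
gripper_force: 34.7
position: [0.5779, -0.2921, 0.0109]
force: [-0.6, -0.0, 0.4]
width: 0.3
gripper_force: 0.0
```

```bash
python3 -m creep '[[0,0,-0.2,0,0.3],[0,0,-0.5,0,0.3],[0,0,-0.7,0,0.3],[0,0,-0.7,0,0.3],[0,0,-0.7,0,0.3],[0,0,0,0,0.3],[0,0,0,0,0.3]]' | sed -n '1,2p;4,6p'
python3 - <<'E'
from h import *
im=grab('wrist','w14');P=cloud(im)
for n,t in [('wrist',im),('scene',grab('scene','s14')),('side',grab('side','d14'))]:
    P=cloud(t)
    m=(np.hypot(P[...,0]-.539,P[...,1]+.277)<.077)&(P[...,2]>.0062)&(P[...,2]<.03);q=P[m]
    print(n,len(q),(q.min(0)+q.max(0))/2,q.min(0),q.max(0),np.percentile(q[:,2],[10,50,90]))
    m=(np.hypot(P[...,0]-.53,P[...,1]-.224)<.03)&(P[...,2]>.108)&(P[...,2]<.125)
    if m.any(): print('handle top',P[m].mean(0),P[m][:,2].max())
a=cv2.imread('pics/s14.png');cv2.imwrite('pics/c14.png',a)
E
```

```text
clock: 39.2
position: [0.5777, -0.2921, 0.1234]
force: [0.5, -0.3, 0.2]
width: 0.302
gripper_force: 0.0
wrist 2487 [ 0.53882008 -0.27389228  0.00855986] [ 0.46318748 -0.34313627  0.00620094] [ 0.61445269 -0.20464829  0.01091877] [0.00706061 0.00848683 0.00939828]
scene 342 [ 0.54877427 -0.27859673  0.00843208] [ 0.4882088  -0.34966129  0.00620817] [ 0.60933973 -0.20753217  0.01065598] [0.00647008 0.00749857 0.00890553]
handle top [0.53283165 0.22415844 0.11163591] 0.11392948618822707
side 470 [ 0.53879117 -0.28318824  0.01320729] [ 0.46325247 -0.35380057  0.00621736] [ 0.61432987 -0.21257592  0.02019722] [0.00641065 0.0071082  0.01001387]
handle top [0.53052167 0.22853921 0.11299676] 0.11578040879442913
```

View pics/c14.png

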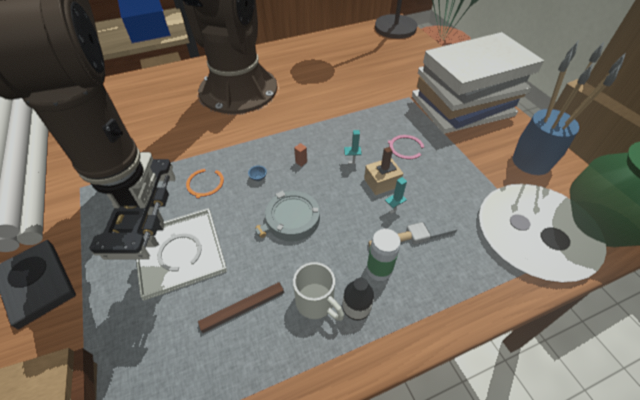

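The ring lies flat in the middle of the tray at (180,252) and the pick stands in the block at (384,165). Nothing else has moved, so I hand in.

```bash
python3 -c "
from cell import sign_off
print(sign_off())"
```

```text
the job is handed in; nothing more can be done
None
```

I handed the job in at about 39 s of the 64 s: the pick lifted the ring's end clear of the catch, the ring lies flat near the middle of the tray, the pick stands upright in its stand, and no bystander looked moved in the last picture. `sign_off()` returned no verdict.

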